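# Make up two job trays for the truck bay

### The arm

A 7-joint arm with a two-finger parallel gripper is mounted at the origin on the work surface. World frame = base frame: x ahead of the robot, y to its left, z up, the work surface at z = 0. Lengths are in m, angles in degrees, forces in N, time in s.
With the tool pointing down it reaches from about 0.425 to 0.875 m from the base axis. Payload 4.7 kg.
Tool frame: the origin (TCP) lies on the front face of the gripper's body, between the roots of the fingers; the fingertips stand 70 mm ahead of it and the grasp point (between the pads) lies 51 mm ahead of it (tip_extent is the distance from the TCP to the fingertips, in m); z points along the fingers, y is the direction in which the jaws open and shut (so a half turn about z gives the same grasp; the last joint's range is limited). The gripper opens to 87 mm and grips with 3 to 60 N. Pads are 19 mm wide; open, the fingers measure 117 mm over their backs; the gripper's body (75 mm by 190 mm) begins 51 mm behind the grasp point.
Start: joints at [-67.661, 18.392, -4.016, 83.108, 1.295, 78.541, -3.26], TCP at [0.239, 0.605, 0.292] pointing down, gripper open.
Joint ranges: [-163.93, 163.93], [-17.29, 119.83], [-79.2, 71.16], [3.27, 140.29], [-89.18, 269.18], [5.43, 117.66], [-154.24, 154.24]. Speed limits (degrees/s): [147.25, 147.25, 180, 180, 180, 180, 180].

### API

Orientations are given as [roll, pitch, yaw] about the fixed x, y, z axes, in that order (R = Rz(yaw) Ry(pitch) Rx(roll)).
In Python, from cell import * gives the robot as it stands.
- The arm moves only by the tool carry_out, never from a script. Its argument "increments" is text: rows parted by semicolons, each of 7 numbers parted by spaces: the opening, from 0 (shut) to 1 (fully open), then the shift along the tool's x, y, z in m, then the turn, a rotation vector about the tool's x, y, z in degrees. A call has 1 to 20 rows; each row shifts and turns the pose as measured when the row begins, along the tool's axes as they then stand; what a row does not reach is not made up. A row lasts 1/8 s, in which the tool goes at most 62.5 mm and 10.7 degrees, less where a joint would pass 70% of its speed; a pose out of reach is approached as far as the arm can. A call is refused whole if a number of a shift passes 0.0625 or a number of a turn 10.7, either way. A call with a gripper value outside its range is refused whole. The fingers move at their own pace and stop on an object; "force" is the grip in N (left out, the last holds). Time passes only in rows, so rows that do not move let the fingers close. It gives the time, the measured TCP pose, the force and the opening at its end, in the units of the state.
- get_obs(): the state, without advancing time (a new reading comes with each control period).
- read_camera(name): name is "scene" or "top" or "wrist"; returns a dict with "img" (420x560x3 uint8, blue, green, red), "fx", "fy", "cx", "cy" (pixels), "k1" (the pictures are not rectified: a ray, as slopes to the right and down, at radius r is drawn at 1 + k1 r^2 times it, then the intrinsics apply), "world_from_camera" (4x4, takes a point from camera to world coordinates). Camera axes: x right, y down, z forward; pixel columns grow to the right and rows downward; lengths in m; the calibration is good to about 2 mm. A picture is of the moment at which its call begins. There is no depth.
- sign_off(): hands the job in, once; it reports no verdict.
Trained networks look in a picture, given as the dict that the camera call returned (one of the last four; its "shot" number tells which), for a name from the list of things; names that differ only in an ending like _2 or _b are one class to them, and where a whole thing is asked for, a point or a joint stands for the part that bears it (a point fixed in the world has none). Each returns a list of dicts, best first, with "confidence" (0 to 1); they miss things now and then, are a little off and sometimes report something else, mostly with a low value. They report only what shows in the picture. A call takes as long as a camera call. They do not tell look-alikes from the thing itself.
- masks_of(target, picture): "pixels" (420x560 bool, what is visible of it) and "bbox" ([left, top, right, bottom] in pixels, round what is visible of it).
The state is a dict: "time_s": time; "qpos": joint angles; "joint_velocities": joint speeds; "effort": joint torques, N m; "tool_pos": TCP position; "tool_rot": TCP orientation; "force": force on the tool from outside, world axes, zero at the start; "wrist_torque": the same for the moment, N m; "grip_width": finger opening in m.
Only numpy, scipy, OpenCV 4.12 (cv2) and the standard library are available. Lean on these libraries where they do the work, as an engineer would, in place of code of your own. Each camera call takes 0.05 s, during which the arm holds its last target.

### The job

Make up two job trays from the stock on the bench: the wheel-bearing kit in the red tray (steel wheel bearing, black deep socket, green threadlocker bottle) and the filter kit in the yellow tray (dark blue oil filter, white fuel filter). Stand each part upright in a compartment of its own, set down and not dropped, and leave the orange filter and the short bright socket where they stand.

Things in the scene. Friction and masses are not known exactly. Their poses are not given: they have to be found in the camera images.
- red_tray: red plastic job tray, fixed, 92 mm (its x) by 256 mm (its y), rim 18 mm high; takes the wheel-bearing kit. Three compartments in a row along y, centred at y = -84, 0, +84 mm, each 84 (x) by 80 mm (y) inside; floor 3 mm above the bench, walls 4 mm thick, dividers 16 mm high. Blank white card on the side facing the robot, thin lip at each end. Origin: centre of the underside, z up.
- yellow_tray: yellow plastic job tray, fixed, 92 mm (its x) by 256 mm (its y), rim 18 mm high; takes the filter kit. Three compartments in a row along y, centred at y = -84, 0, +84 mm, each 84 (x) by 80 mm (y) inside; floor 3 mm above the bench, walls 4 mm thick, dividers 16 mm high. Blank white card on the side facing the robot, thin lip at each end. Origin: centre of the underside, z up.
- wheel_bearing_mid (a point): wheel bearing: bright steel ring with black seals, 52 mm diameter, 37 mm high, 25 mm bore (only seen, grip it outside), 0.3 kg. Stands loose on the bench, axis (its z) upright, held from above by its round side. Point: on the axis, half-way up (18.5 mm).
- deep_socket_mid (a point): deep impact socket: matt black tube, 38 mm diameter, 75 mm high, hex opening on top, 0.34 kg. Stands loose on the bench, axis (its z) upright, held from above by its round side. Point: on the axis, half-way up (37.5 mm).
- threadlocker_mid (a point): threadlocker bottle: green round bottle 32 mm in diameter and 50 mm high to the shoulder, white nozzle cap above it, 76 mm high in all, 0.07 kg; grip the green body. Stands loose on the bench, axis (its z) upright, held from above by its round side. Point: on the axis, half-way up (38 mm).
- oil_filter_mid (a point): oil filter: dark blue spin-on canister with a fluted top end, 60 mm diameter, 70 mm high, 0.3 kg. Stands loose on the bench, axis (its z) upright, held from above by its round side. Point: on the axis, half-way up (35 mm).
- fuel_filter_mid (a point): fuel filter: white canister, 48 mm diameter, 64 mm high with a 26 mm steel hexagon above it, 74 mm high in all, 0.22 kg; grip the white can. Stands loose on the bench, axis (its z) upright, held from above by its round side. Point: on the axis, half-way up (37 mm).
- orange_filter_mid (a point): another filter, of the oil filter's shape and size (60 mm diameter, 70 mm high) but orange; not wanted, stays where it stands. Point: on the axis, half-way up (35 mm).
- short_socket_mid (a point): short socket: bright steel, 38 mm diameter, 44 mm high; not wanted, stays where it stands. Point: on the axis, half-way up (22 mm).
Mind the look-alikes: they are no part of the job. Leave any purple look-alike of the part that bears wheel_bearing_mid alone.

How it is judged:
By the outcome, as a careful person would: the job done as asked, in the order asked, and still so for the second after the job is handed in, with the robot touching nothing.
It also fails if it takes over 118 s, if anything falls off the work surface, if the arm or the gripper's body presses on something with over 40 N, if the wrist force passes 120 N, or if a joint passes its speed limit or range.

## Working session

There is one attempt and no reset: what is moved stays moved. The work goes in short steps, Python scripts to look and compute and a tool call to move; the robot and the scene stay as the last step left them, time stands still between calls to the robot, and variables do not carry over. Pictures are saved under pics/ and viewed, and the job is handed in when it is done.

Besides the shell and the picture viewer there is one more tool, called after ">>>" as name(argument=value, ...) on one line, values as JSON. carry_out: Moves the arm, as the interface text tells. Its arguments: {"type":"object","properties":{"increments":{"type":"string"},"force":{"type":"number"}},"required":["increments"]}

```bash
ls; mkdir -p pics; python3 - <<'E'
from cell import *
import cv2,numpy as np,pickle
print(get_obs())
for n in ["scene","top","wrist"]:
    p=read_camera(n); cv2.imwrite(f"pics/{n}0.png",p["img"]); print(n,p["fx"],p["fy"],p["cx"],p["cy"],p["k1"],p["world_from_camera"].round(3).tolist() if hasattr(p["world_from_camera"],'round') else p["world_from_camera"])
    pickle.dump(p,open(f"{n}0.pkl","wb"))
E
```

```text
pics
{'time_s': 0.0, 'qpos': array([-67.66085207,  18.43910376,  -4.01566558,  83.17593504,
         1.29753975,  78.53981328,  -3.25964486]), 'joint_velocities': array([ 0.0062392 , -0.16037841, -0.03435374, -0.0781738 , -0.05074252,
       -0.13723552,  0.038943  ]), 'effort': array([-3.28357073e-04, -4.91296971e+01, -4.04204344e-01, -3.12537789e+01,
       -6.39297324e-02,  4.38735075e-02,  1.73681069e-04]), 'tool_pos': array([0.23845243, 0.60422757, 0.29115186]), 'tool_rot': array([-1.79890534e+02,  8.20237513e-03,  1.58471622e+02]), 'force': array([-0.14240735,  0.0778993 , -0.50130871]), 'wrist_torque': array([ 0.04693748, -0.00647915,  0.01583298]), 'grip_width': 0.08699927830267358}
scene 526.5194010492683 526.5194010492683 280.220530218118 215.2835274461805 -0.17978054928720993 [[-0.632, 0.59, -0.502, 1.07], [0.775, 0.478, -0.413, 0.495], [-0.004, -0.651, -0.759, 0.934], [0.0, 0.0, 0.0, 1.0]]
top 387.1542008776104 387.1542008776104 278.3380249766276 206.94417615828885 0.025685817337016973 [[-0.08, -0.971, 0.226, 0.264], [-0.997, 0.078, -0.018, 0.009], [0.0, -0.227, -0.974, 0.991], [0.0, 0.0, 0.0, 1.0]]
wrist 321.0131846993196 321.0131846993196 278.47523067848783 203.09481439234858 -0.022797606971095726 [[0.367, 0.886, 0.284, 0.16], [0.93, -0.349, -0.114, 0.635], [-0.002, 0.306, -0.952, 0.384], [0.0, 0.0, 0.0, 1.0]]
```

View pics/scene0.png

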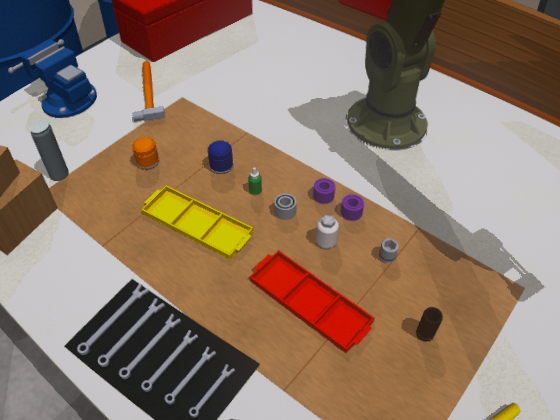

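View pics/top0.png

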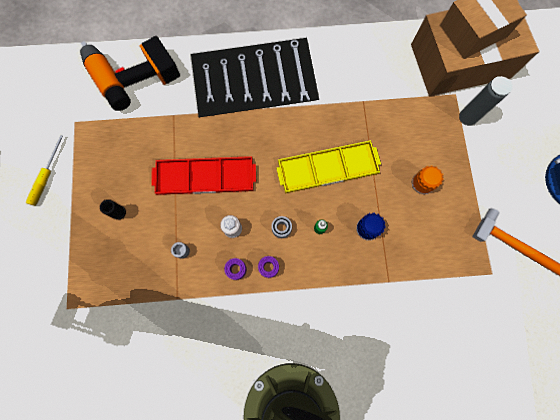

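View pics/wrist0.png

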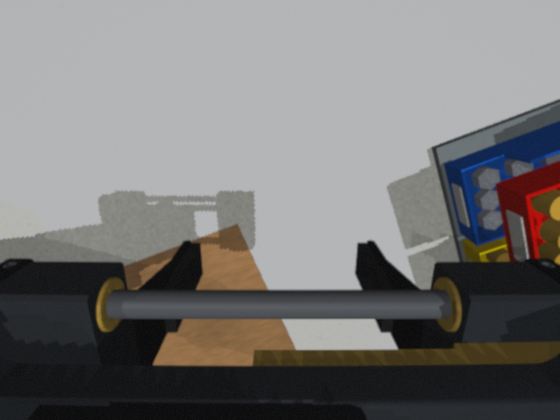

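Candidates (top camera / scene camera):
- Bearing: steel ring (281,226)/(285,205). The purple rings at (235,268) and (268,266) are look-alikes.
- Deep socket: black tube (112,209). The bright short socket at (179,250) stays.
- Oil filter: dark blue (371,226). The orange one at (428,179) stays.
- Fuel filter: white (230,225).
- Threadlocker: green (321,226).

Next I measure them.

```bash
cat > h.py <<'E'
import numpy as np,cv2
from scipy.optimize import least_squares,minimize
def proj(p,X):
    X=np.atleast_2d(X); T=np.linalg.inv(np.array(p["world_from_camera"]))
    c=X@T[:3,:3].T+T[:3,3]; s=c[:,:2]/c[:,2:]; r2=(s**2).sum(1,keepdims=True)
    s=s*(1+p["k1"]*r2); return s*[p["fx"],p["fy"]]+[p["cx"],p["cy"]]
DIM={"wheel_bearing_mid":[(26,0,37)],"deep_socket_mid":[(19,0,75)],"threadlocker_mid":[(16,0,50),(6,50,76)],"oil_filter_mid":[(30,0,70)],"fuel_filter_mid":[(24,0,64),(13,64,74)],"orange_filter_mid":[(30,0,70)],"short_socket_mid":[(19,0,44)]}
a=np.linspace(0,2*np.pi,40)
def sil(p,name,x,y,z0=0,shift=8):
    m=np.zeros((420,560),np.uint8)
    for r,b,t in DIM[name]:
        P=np.array([[x+r/1e3*np.cos(k),y+r/1e3*np.sin(k),z0+z/1e3] for z in (b,t) for k in a])
        h=cv2.convexHull(proj(p,P).astype(np.float32))
        cv2.fillPoly(m,[np.round(h*16).astype(np.int32)],1,shift=4)
    return m
def bb(p,name,x,y,z0=0):
    P=np.vstack([[[x+r/1e3*np.cos(k),y+r/1e3*np.sin(k),z0+z/1e3] for z in (b,t) for k in a] for r,b,t in DIM[name]])
    q=proj(p,P); return np.r_[q.min(0),q.max(0)]
def tray_hull(p,x,y,yaw):
    c,s=np.cos(yaw),np.sin(yaw)
    P=np.array([[x+c*u-s*v,y+s*u+c*v,z] for u in(-.046,.046) for v in(-.128,.128) for z in(0,.018)])
    m=np.zeros((420,560),np.uint8); h=cv2.convexHull(proj(p,P).astype(np.float32))
    cv2.fillPoly(m,[np.round(h*16).astype(np.int32)],1,shift=4); return m
def back(p,uv,z):
    f=lambda w: (proj(p,[[w[0],w[1],z]])[0]-uv)
    return least_squares(f,[.6,0]).x
E
python3 - <<'E'
from cell import *
from h import *
ps={n:read_camera(n) for n in("top","scene")}
vis={n:p["img"].copy() for n,p in ps.items()}
for name in DIM:
    D={n:[d for d in masks_of(name,p) if d["confidence"]>.3] for n,p in ps.items()}
    for n in D:
        for d in D[n]:
            px=ps[n]["img"][d["pixels"]].mean(0).round(); c=[(d["bbox"][0]+d["bbox"][2])/2,(d["bbox"][1]+d["bbox"][3])/2]
            # single-view fit on bbox centre
            f=lambda w:(lambda b:np.array([(b[0]+b[2])/2,(b[1]+b[3])/2])-c)(bb(ps[n],name,*w))
            d["xy"]=least_squares(f,[.6,0]).x
            f2=lambda w:(np.argwhere(sil(ps[n],name,*w)).mean(0)-np.argwhere(d["pixels"]).mean(0))
            xy2=least_squares(f2,d["xy"],diff_step=.01).x
            print(name,n,round(d["confidence"],2),c,px,"bbox",d["xy"].round(4),"cen",xy2.round(4), d["pixels"].sum(), sil(ps[n],name,*xy2).sum())
for name in("red_tray","yellow_tray"):
  for n,p in ps.items():
    for d in masks_of(name,p):
      if d["confidence"]<.3: continue
      m=d["pixels"].astype(np.uint8); px=p["img"][d["pixels"]].mean(0).round()
      c0=back(p,np.argwhere(m).mean(0)[::-1],.01)
      best=None
      for y0 in(-.3,0,.3):
        f=lambda w:-(np.logical_and(tray_hull(p,*w),m).sum()/np.logical_or(tray_hull(p,*w),m).sum())
        r=minimize(f,[*c0,y0],method="Nelder-Mead",options=dict(initial_simplex=np.array([[*c0,y0],[c0[0]+.02,c0[1],y0],[c0[0],c0[1]+.02,y0],[*c0,y0+.15]])))
        if best is None or r.fun<best.fun: best=r
      print(name,n,round(d["confidence"],2),px,best.x.round(4),np.degrees(best.x[2]).round(2),best.fun)
E
```

```text
wheel_bearing_mid top 0.71 [234.2, 268.15] [141.  40. 103.] bbox [0.3431 0.1118] cen [0.3419 0.1089] 315 427
wheel_bearing_mid top 0.59 [267.6, 267.6] [141.  46. 109.] bbox [0.3378 0.029 ] cen [0.3402 0.0276] 335 411
wheel_bearing_mid top 0.57 [279.3, 226.75] [125. 118. 115.] bbox [ 0.4382 -0.0078] cen [ 0.4381 -0.0132] 300 407
wheel_bearing_mid scene 0.96 [324.0, 190.5] [106.  52.  91.] bbox [0.3384 0.0291] cen [0.3383 0.0292] 498 541
wheel_bearing_mid scene 0.7 [353.20000000000005, 209.05] [106.  49.  88.] bbox [0.3433 0.1166] cen [0.3399 0.1105] 494 571
wheel_bearing_mid scene 0.61 [283.3, 206.0] [102.  99. 103.] bbox [ 0.4379 -0.0152] cen [ 0.437  -0.0092] 492 580
deep_socket_mid top 0.61 [113.55000000000001, 208.5] [11. 11. 12.] bbox [0.5142 0.403 ] cen [0.5137 0.4048] 342 432
deep_socket_mid scene 0.92 [430.35, 324.5] [25. 35. 48.] bbox [0.5112 0.41  ] cen [0.5131 0.4073] 637 697
deep_socket_mid scene 0.4 [283.75, 208.05] [100.  99. 104.] bbox [0.4559 0.0006] cen [0.4522 0.0006] 537 568
threadlocker_mid top 0.62 [320.0, 226.4] [ 96. 128.  89.] bbox [ 0.4297 -0.1101] cen [ 0.430
[... 804 characters left out ...]
3945] 688 838
short_socket_mid top 0.62 [182.75, 251.35000000000002] [120. 116. 116.] bbox [0.3948 0.2372] cen [0.3963 0.244 ] 238 285
short_socket_mid scene 0.66 [391.4, 249.85000000000002] [100.  97. 100.] bbox [0.3917 0.2496] cen [0.397 0.245] 343 451
red_tray top 0.82 [ 13.  20. 204.] [ 0.5955  0.179  -0.0475] -2.72 -0.9408719346049046
red_tray scene 0.66 [  3.  22. 183.] [ 0.5942  0.1821 -0.0412] -2.36 -0.9567375886524823
yellow_tray top 0.65 [  5.  87. 181.] [ 0.5479 -0.4269  0.5315] 30.45 -0.18295520651541594
yellow_tray top 0.62 [  2. 201. 208.] [ 0.5938 -0.1518  0.116 ] 6.65 -0.9324134046747395
yellow_tray scene 0.71 [  1. 166. 182.] [ 0.5923 -0.1513  0.1334] 7.65 -0.964486896889542
```

The top and scene cameras agree to a few mm, and colours confirm the picks. The steel ring at (0.437,-0.011) is the bearing, and the purple rings at x≈0.34 stay. I turn the jaws to world x and head towards it.

>>> carry_out(increments="1 0 0 0 0 0 9.8;1 0 0 0 0 0 9.8;1 0 0 0 0 0 9.8;1 0 0 0 0 0 9.8;1 0 0 0 0 0 9.8;1 0 0 0 0 0 9.8;1 0 0 0 0 0 9.8;1 -0.05 0.05 0 0 0 0;1 -0.05 0.05 0 0 0 0;1 -0.05 0.05 0 0 0 0;1 -0.05 0.05 0 0 0 0;1 -0.05 0.04 0 0 0 0;1 -0.06 0 0 0 0 0;1 -0.06 0 0 0 0 0;1 -0.06 0 0 0 0 0;1 -0.06 0 0 0 0 0", force=30)

```text
time_s: 3.15
tool_pos: [0.4421, 0.1205, 0.2908]
tool_rot: [179.9, -0.2, 88.1]
force: [-0.2, 0.2, -0.1]
grip_width: 0.0872
```

>>> carry_out(increments="1 -0.05 0 0 0 0 -2;1 -0.05 0 0 0 0 0;1 -0.028 -0.005 0 0 0 0;1 0 0 0 0 0 0")

```text
time_s: 3.65
tool_pos: [0.4346, -0.017, 0.2915]
tool_rot: [179.6, -0.4, 89.6]
force: [-0.3, 0.8, 1.2]
grip_width: 0.087
```

```bash
cat > look.py <<'E'
import sys
from cell import *
from h import *
names=sys.argv[2:]
p=read_camera("wrist"); o=get_obs(); print(o["tool_pos"].round(4),o["tool_rot"].round(2))
im=p["img"].copy()
for name in names:
    for d in masks_of(name,p):
        if d["confidence"]<.3: continue
        c=np.argwhere(d["pixels"]).mean(0)
        x0=back(p,c[::-1],.03)
        f2=lambda w:(np.argwhere(sil(p,name,*w)).mean(0)-c)
        try:
            xy=least_squares(f2,x0,diff_step=.01).x
        except Exception as e: xy=x0
        s=sil(p,name,*xy); iou=(s.astype(bool)&d["pixels"]).sum()/(s.astype(bool)|d["pixels"]).sum()
        print(name,round(d["confidence"],2),c[::-1].round(),p["img"][d["pixels"]].mean(0).round(),xy.round(4),round(iou,2),d["bbox"])
        cs,_=cv2.findContours(s,0,1); cv2.drawContours(im,cs,-1,(0,255,255),1)
cv2.imwrite("pics/"+sys.argv[1]+".png",im)
E
python3 look.py w1 wheel_bearing_mid fuel_filter_mid threadlocker_mid
```

```text
[ 0.4348 -0.0157  0.2915] [179.63  -0.43  89.7 ]
wheel_bearing_mid 0.92 [186.  59.] [149.  60. 116.] [0.3418 0.11  ] 0.86 [156.2, 30.7, 216.5, 86.5]
wheel_bearing_mid 0.86 [279. 176.] [144. 137. 134.] [ 0.4371 -0.0135] 0.79 [256.6, 150.2, 304.8, 200.4]
wheel_bearing_mid 0.84 [191. 140.] [152.  59. 117.] [0.3402 0.0274] 0.82 [165.5, 116.0, 217.1, 166.9]
fuel_filter_mid 0.8 [290.  52.] [200. 199. 201.] [0.4476 0.1121] 0.94 [265.7, 22.0, 315.4, 85.7]
threadlocker_mid 0.56 [274. 256.] [ 85. 117.  76.] [ 0.4302 -0.1108] 0.84 [266.4, 233.4, 282.2, 278.4]
```

View pics/w1.png

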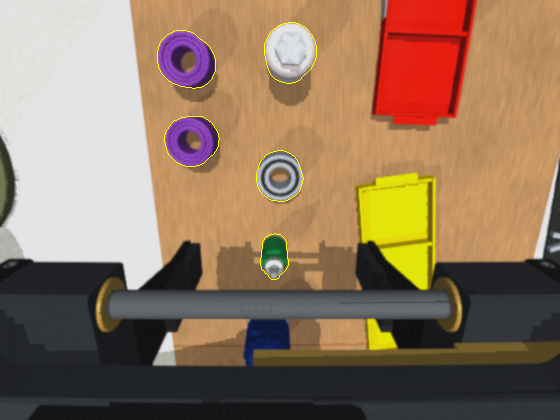

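The picture shows the steel bearing at (279,176), purple rings at (186,59) and (191,140), the fuel filter at (290,52) and the threadlocker at (274,256). The outlines fit. I'll add a helper for the remaining offsets, then descend.

```bash
cat > d.py <<'E'
import sys
from cell import get_obs
import numpy as np
from scipy.spatial.transform import Rotation as R
x,y,z=map(float,sys.argv[1:4]); yaw=float(sys.argv[4]) if len(sys.argv)>4 else 90
o=get_obs(); A=R.from_euler("xyz",o["tool_rot"],degrees=True); B=R.from_euler("xyz",[180,0,yaw],degrees=True)
s=B.inv().apply(np.array([x,y,z])-o["tool_pos"]); r=(A.inv()*B).as_rotvec(degrees=True)
print("t",round(o["time_s"],2),"pos",o["tool_pos"].round(4),"shift",s.round(4),"turn",r.round(2),"F",o["force"].round(1),"w",round(o["grip_width"],4))
E
python3 d.py .437 -.0125 .087
```

```text
t 3.85 pos [ 0.4349 -0.0135  0.2912] shift [0.001  0.0021 0.2042] turn [ 0.33 -0.37 -0.04] F [-0.4  0.2  0.4] w 0.0868
```

>>> carry_out(increments="1 0.001 0.002 0.04 0.3 -0.3 0;1 0 0 0.04 0 0 0;1 0 0 0.04 0 0 0;1 0 0 0.03 0 0 0;1 0 0 0 0 0 0")

```text
time_s: 4.47
tool_pos: [0.4391, -0.0044, 0.1375]
tool_rot: [179.9, -0.0, 90.7]
force: [-0.1, -0.5, -0.4]
grip_width: 0.087
```

```bash
python3 d.py .437 -.0125 .087
```

```text
t 4.47 pos [ 0.4391 -0.0044  0.1375] shift [-0.0081 -0.0021  0.0505] turn [ 0.13 -0.03  0.74] F [-0.1 -0.5 -0.4] w 0.087
```

>>> carry_out(increments="1 -0.008 -0.002 0 0 0 0.7;1 0 0 0.02 0 0 0;1 0 0 0 0 0 0")

```text
time_s: 4.85
tool_pos: [0.4399, -0.0119, 0.1209]
tool_rot: [179.6, -0.1, 90.1]
force: [-1.0, -0.5, -0.3]
grip_width: 0.087
```

```bash
python3 d.py .437 -.0125 .087
```

```text
t 4.85 pos [ 0.4399 -0.0119  0.1209] shift [-0.0006 -0.0029  0.0339] turn [ 0.45 -0.09  0.11] F [-1.  -0.5 -0.3] w 0.087
```

>>> carry_out(increments="1 -0.0006 -0.003 0.018 0.4 0 0;1 0 0 0.016 0 0 0;1 0 0 0 0 0 0")

```text
time_s: 5.22
tool_pos: [0.4387, -0.0124, 0.0877]
tool_rot: [179.7, -0.2, 90.1]
force: [0.6, 0.1, -0.5]
grip_width: 0.0872
```

```bash
python3 d.py .437 -.0125 .087; python3 look.py w2 
```

```text
t 5.22 pos [ 0.4387 -0.0124  0.0877] shift [-0.0001 -0.0017  0.0007] turn [ 0.28 -0.19  0.11] F [ 0.6  0.1 -0.5] w 0.0872
[ 0.4392 -0.0123  0.0882] [179.66  -0.21  90.1 ]
```

View pics/w2.png

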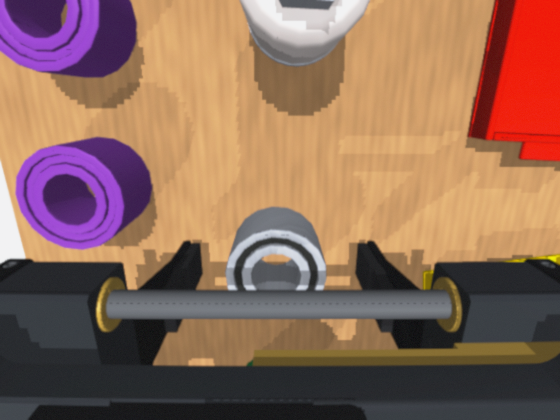

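The bearing at (276,265) is centred between the fingers, so I close.

>>> carry_out(increments="0 0 0 0.001 0.2 0 0;0 0 0 0 0 0 0;0 0 0 0 0 0 0;0 0 0 0 0 0 0;0 0 0 0 0 0 0", force=35)

```text
time_s: 5.9
tool_pos: [0.4397, -0.0122, 0.0885]
tool_rot: [179.8, -0.3, 90.1]
force: [-1.1, 0.3, 0.3]
grip_width: 0.0513
```

```bash
python3 d.py .437 -.0125 .087
```

```text
t 5.9 pos [ 0.4397 -0.0122  0.0885] shift [-0.0003 -0.0027  0.0015] turn [ 0.2  -0.27  0.11] F [-1.1  0.3  0.3] w 0.0513
```

>>> carry_out(increments="0 0 0 -0.02 0 0 0;0 0 0 -0.04 0 0 0;0 0 0 -0.04 0 0 0;0 0 0 -0.02 0 0 0;0 0.035 0.05 0 0 0 0;0 0.035 0.05 0 0 0 0;0 0.03 0.04 0 0 0 0;0 0 0 0 0 0 0")

```text
time_s: 6.9
tool_pos: [0.5809, 0.0907, 0.2107]
tool_rot: [179.9, -0.5, 90.1]
force: [-1.1, -0.3, -2.9]
grip_width: 0.0512
```

```bash
python3 d.py .5913 .0966 .0915
```

```text
t 6.9 pos [0.5809 0.0907 0.2107] shift [0.0059 0.0104 0.1192] turn [ 0.13 -0.45  0.09] F [-1.1 -0.3 -2.9] w 0.0512
```

Force −2.9 N in z confirms the 0.3 kg bearing is held.

>>> carry_out(increments="0 0.006 0.01 0.03 0 -0.4 0;0 0 0 0.03 0 0 0;0 0 0 0.03 0 0 0;0 0 0 0 0 0 0")

```text
time_s: 7.4
tool_pos: [0.5889, 0.0955, 0.1164]
tool_rot: [-179.9, 0.1, 90.1]
force: [-0.3, -0.5, -2.2]
grip_width: 0.0513
```

```bash
python3 d.py .5913 .0966 .0915;python3 look.py w3 red_tray 2>&1 | head -3; cat > trayw.py <<'E'
from cell import *
from h import *
import sys
p=read_camera(sys.argv[1]); cv2.imwrite("pics/"+sys.argv[2]+".png",p["img"])
E
python3 trayw.py scene s3
```

```text
t 7.4 pos [0.5889 0.0955 0.1164] shift [0.0011 0.0024 0.0249] turn [-0.12  0.12  0.07] F [-0.3 -0.5 -2.2] w 0.0513
[0.5902 0.0955 0.1181] [1.7994e+02 7.0000e-02 9.0060e+01]
Traceback (most recent call last):
  File "look.py", line 16, in <module>
```

View pics/s3.png

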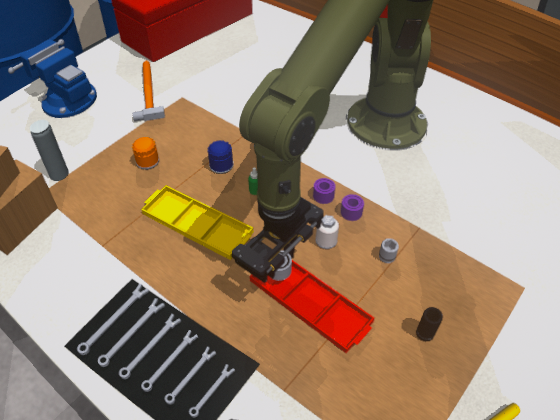

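The bearing hangs over the nearest red compartment at (280,268). I lower it.

>>> carry_out(increments="0 0.001 0.002 0.015 0 0 0;0 0 0 0.005 0 0 0;0 0 0 0 0 0 0")

```text
time_s: 7.92
tool_pos: [0.596, 0.0973, 0.1019]
tool_rot: [179.4, -0.1, 90.1]
force: [0.6, 0.3, -1.3]
grip_width: 0.0512
```

```bash
python3 d.py .5913 .0966 .0915
```

```text
t 7.92 pos [0.596  0.0973 0.1019] shift [-0.0007 -0.0047  0.0104] turn [ 0.59 -0.12  0.07] F [ 0.6  0.3 -1.3] w 0.0512
```

>>> carry_out(increments="0 0 -0.004 0.005 0.5 0 0;0 0 0 0.003 0 0 0;0 0 0 0 0 0 0")

```text
time_s: 8.3
tool_pos: [0.5919, 0.0973, 0.0936]
tool_rot: [179.9, -0.1, 90.1]
force: [0.4, -0.0, -3.0]
grip_width: 0.0513
```

```bash
python3 d.py .5913 .0966 .0915
```

```text
t 8.3 pos [0.5919 0.0973 0.0936] shift [-0.0007 -0.0006  0.0021] turn [ 0.07 -0.13  0.07] F [ 0.4 -0.  -3. ] w 0.0513
```

>>> carry_out(increments="0 0 0 0.002 0 0 0;0 0 0 0.001 0 0 0;0 0 0 0 0 0 0")

```text
time_s: 8.68
tool_pos: [0.5923, 0.0973, 0.0917]
tool_rot: [179.9, -0.2, 90.1]
force: [-0.1, -0.9, -2.4]
grip_width: 0.0515
```

```bash
python3 d.py .5913 .0966 .0915
```

```text
t 8.68 pos [0.5923 0.0973 0.0917] shift [-0.0007 -0.001   0.0002] turn [ 0.11 -0.17  0.06] F [-0.1 -0.9 -2.4] w 0.0515
```

>>> carry_out(increments="0 0 0 0.0015 0 0 0;0 0 0 0.001 0 0 0")

```text
time_s: 8.93
tool_pos: [0.5925, 0.0972, 0.0915]
tool_rot: [179.9, -0.2, 90.1]
force: [-3.9, 0.2, 6.6]
grip_width: 0.0513
```

```bash
python3 d.py .5913 .0966 .0915
```

```text
t 8.93 pos [0.5925 0.0972 0.0915] shift [-0.0006 -0.0012  0.    ] turn [ 0.07 -0.24  0.05] F [-3.9  0.2  6.6] w 0.0513
```

Contact at +6.6 N. I release and rise.

>>> carry_out(increments="0.75 0 0 0 0 0 0;0.75 0 0 0 0 0 0;0.75 0 0 0 0 0 0;1 0 0 -0.01 0 0 0;1 0 0 -0.04 0 0 0;1 0 0 -0.05 0 0 0;1 0 0 -0.05 0 0 0;1 0.06 -0.02 0 0 0 0;1 0.06 -0.02 0 0 0 0;1 0.06 -0.02 0 0 0 0;1 0.05 0 0 0 0 0;1 0.05 0 0 0 0 0;1 0 0 0 0 0 0")

```text
time_s: 10.55
tool_pos: [0.5344, 0.3818, 0.2557]
tool_rot: [179.3, -0.6, 89.8]
force: [-0.5, -0.7, 0.4]
grip_width: 0.0868
```

```bash
python3 d.py .5135 .407 .105; python3 look.py w4 deep_socket_mid
```

```text
t 10.55 pos [0.5344 0.3818 0.2557] shift [ 0.0252 -0.0209  0.1507] turn [ 0.71 -0.6  -0.25] F [-0.5 -0.7  0.4] w 0.0868
[0.5357 0.3786 0.256 ] [179.24  -0.5   89.55]
deep_socket_mid 0.64 [214. 364.] [111. 108. 109.] [0.4598 0.1723] 0.02 [206.3, 364.2, 220.8, 367.7]
deep_socket_mid 0.62 [253. 170.] [38. 38. 41.] [0.5134 0.4057] 0.93 [228.3, 144.2, 275.6, 197.1]
```

View pics/w4.png

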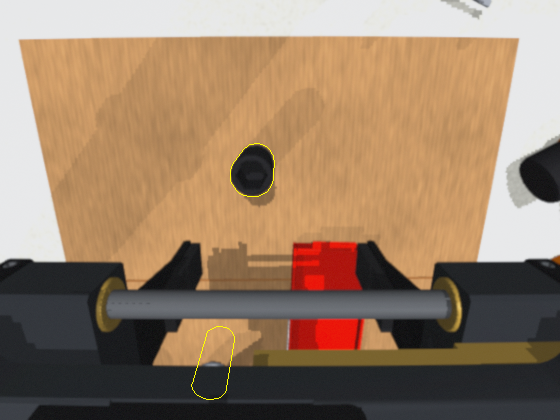

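The deep socket at (253,170) lies at (0.5135,0.406). The second outline, at (214,364), is a false hit on the short socket.

>>> carry_out(increments="1 0.026 -0.022 0 0.7 -0.5 0;1 0 0 0.03 0 0 0;1 0 0 0 0 0 0")

```text
time_s: 11.02
tool_pos: [0.518, 0.3961, 0.2275]
tool_rot: [179.8, 0.1, 88.8]
force: [0.1, 0.5, -0.4]
grip_width: 0.0872
```

```bash
python3 d.py .5135 .406 .105
```

```text
t 11.03 pos [0.518  0.3961 0.2275] shift [ 0.0099 -0.0045  0.1225] turn [ 0.23  0.13 -1.21] F [ 0.1  0.5 -0.4] w 0.0872
```

>>> carry_out(increments="1 0.01 -0.005 0.03 0 0 -1;1 0 0 0.03 0 0 0;1 0 0 0.02 0 0 0;1 0 0 0 0 0 0")

```text
time_s: 11.52
tool_pos: [0.5189, 0.4024, 0.1523]
tool_rot: [179.4, -0.2, 89.3]
force: [0.3, 0.4, 0.2]
grip_width: 0.0869
```

```bash
python3 d.py .5135 .406 .105
```

```text
t 11.53 pos [0.5189 0.4024 0.1523] shift [ 0.0036 -0.0054  0.0473] turn [ 0.63 -0.15 -0.68] F [0.3 0.4 0.2] w 0.0869
```

>>> carry_out(increments="1 0.004 -0.006 0.015 0.6 0 -0.6;1 0 0 0.02 0 0 0;1 0 -0.001 0.015 0 0 0;1 0 0 0 0 0 0")

```text
time_s: 12.02
tool_pos: [0.5129, 0.4074, 0.1012]
tool_rot: [179.9, -0.3, 89.9]
force: [0.2, -0.3, -0.5]
grip_width: 0.087
```

```bash
python3 d.py .5135 .406 .105; python3 look.py w5
```

```text
t 12.03 pos [0.5129 0.4074 0.1012] shift [-0.0014  0.0006 -0.0038] turn [ 0.11 -0.28 -0.07] F [ 0.2 -0.3 -0.5] w 0.087
[0.5134 0.4076 0.1021] [179.82  -0.33  89.92]
```

View pics/w5.png

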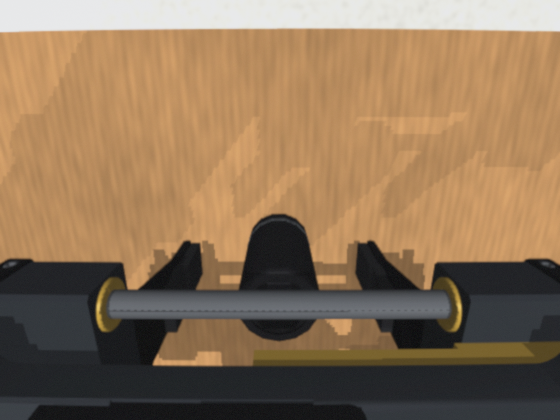

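The socket at (279,275) is centred between the fingers, so I grip.

>>> carry_out(increments="0 0 0 0 0 0 0;0 0 0 0 0 0 0;0 0 0 0 0 0 0;0 0 0 0 0 0 0;0 0 0 0 0 0 0;0 0 0 0 0 0 0", force=35)

```text
time_s: 12.82
tool_pos: [0.5139, 0.4084, 0.1043]
tool_rot: [179.7, -0.5, 89.9]
force: [-1.8, -0.4, 0.4]
grip_width: 0.0371
```

```bash
python3 d.py .5987 .2644 .105
```

```text
t 12.82 pos [0.5139 0.4084 0.1043] shift [-0.144   0.0848 -0.0007] turn [ 0.25 -0.46 -0.07] F [-1.8 -0.4  0.4] w 0.0371
```

>>> carry_out(increments="0 0 0 -0.02 0 0 0;0 0 0 -0.03 0.2 -0.4 0;0 0 0 -0.03 0 0 0;0 -0.05 0.03 0 0 0 0;0 -0.05 0.03 0 0 0 0;0 -0.045 0.02 0 0 0 0;0 0 0 0 0 0 0")

```text
time_s: 13.7
tool_pos: [0.5956, 0.2584, 0.1906]
tool_rot: [179.8, 0.1, 90.1]
force: [-1.1, 1.1, -3.7]
grip_width: 0.0371
```

```bash
python3 d.py .5987 .2644 .1073
```

```text
t 13.7 pos [0.5956 0.2584 0.1906] shift [0.006  0.0031 0.0833] turn [0.2  0.08 0.06] F [-1.1  1.1 -3.7] w 0.0371
```

>>> carry_out(increments="0 0.006 0.002 0.02 0 0 0;0 0 0 0.025 0 0 0;0 0 -0.002 0.015 0.2 0 0;0 0 0 0 0 0 0")

```text
time_s: 14.2
tool_pos: [0.5934, 0.2689, 0.1264]
tool_rot: [-179.8, -0.0, 90.3]
force: [-0.8, 0.3, -3.5]
grip_width: 0.0375
```

```bash
python3 d.py .5987 .2644 .1073; python3 trayw.py scene s4
```

```text
t 14.2 pos [0.5934 0.2689 0.1264] shift [-0.0045  0.0053  0.0191] turn [-0.17 -0.    0.32] F [-0.8  0.3 -3.5] w 0.0375
```

View pics/s4.png

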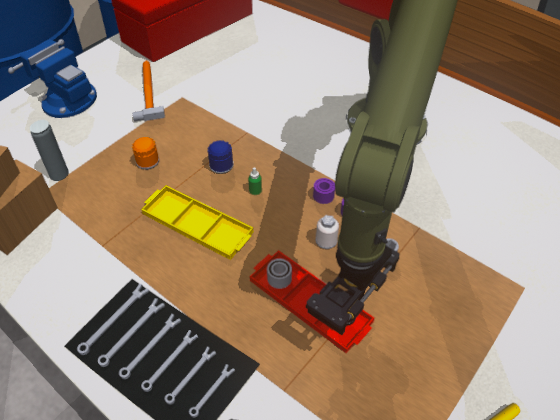

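The bearing stands in its compartment at (280,272). The socket is over the far compartment, so I lower it.

>>> carry_out(increments="0 -0.004 0.005 0.01 0 0 0.3;0 0 0 0.004 0 0 0;0 0 0 0 0 0 0")

```text
time_s: 14.62
tool_pos: [0.6004, 0.2657, 0.114]
tool_rot: [179.9, -0.1, 90.0]
force: [0.2, -0.5, -3.0]
grip_width: 0.0376
```

```bash
python3 d.py .5987 .2644 .1073
```

```text
t 14.62 pos [0.6004 0.2657 0.114 ] shift [-0.0013 -0.0017  0.0067] turn [ 0.07 -0.12  0.03] F [ 0.2 -0.5 -3. ] w 0.0376
```

>>> carry_out(increments="0 -0.001 -0.0015 0.003 0 0 0;0 0 0 0.002 0 0 0;0 0 0 0.001 0 0 0;0 0 0 0 0 0 0")

```text
time_s: 15.12
tool_pos: [0.5992, 0.2647, 0.1085]
tool_rot: [179.9, -0.2, 90.0]
force: [-0.3, -0.5, -3.8]
grip_width: 0.0375
```

```bash
python3 d.py .5987 .2644 .1073
```

```text
t 15.12 pos [0.5992 0.2647 0.1085] shift [-0.0003 -0.0005  0.0012] turn [ 0.14 -0.17  0.02] F [-0.3 -0.5 -3.8] w 0.0375
```

>>> carry_out(increments="0 0 0 0.001 0.1 -0.1 0;0 0 0 0.001 0 0 0;0 0 0 0.0005 0 0 0")

```text
time_s: 15.5
tool_pos: [0.5993, 0.2648, 0.1073]
tool_rot: [180.0, -0.1, 90.0]
force: [-2.0, -0.7, 1.6]
grip_width: 0.0372
```

```bash
python3 d.py .5987 .2644 .1073
```

```text
t 15.5 pos [0.5993 0.2648 0.1073] shift [-0.0004 -0.0006  0.    ] turn [ 0.02 -0.1   0.02] F [-2.  -0.7  1.6] w 0.0372
```

>>> carry_out(increments="0.9 0 0 0 0 0 0;0.9 0 0 0 0 0 0;0.9 0 0 0 0 0 0;1 0 0 -0.01 0 0 0;1 0 0 -0.04 0 0 0;1 0 0 -0.05 0 0 0;1 0 0 -0.05 0 0 0;1 -0.06 -0.02 0 0 0 0;1 -0.06 -0.03 0 0 0 0;1 -0.06 -0.03 0 0 0 0;1 -0.06 -0.03 0 0 0 0;1 -0.06 -0.03 0 0 0 0;1 -0.04 -0.02 0 0 0 0;1 0 0 0 0 0 0")

```text
time_s: 17.25
tool_pos: [0.448, -0.0675, 0.268]
tool_rot: [178.8, -0.7, 89.9]
force: [-0.2, 1.4, 1.2]
grip_width: 0.0868
```

```bash
python3 d.py .4305 -.1105 .095; python3 look.py w6 threadlocker_mid oil_filter_mid
```

```text
t 17.25 pos [ 0.448  -0.0675  0.268 ] shift [-0.043  -0.0175  0.173 ] turn [ 1.2  -0.67 -0.1 ] F [-0.2  1.4  1.2] w 0.0868
[ 0.4488 -0.0657  0.2681] [178.77  -0.67  90.05]
threadlocker_mid 0.67 [257. 225.] [102. 137.  94.] [ 0.4301 -0.1113] 0.89 [244.8, 203.4, 271.3, 245.9]
oil_filter_mid 0.93 [249. 335.] [95. 39. 22.] [ 0.4179 -0.2478] 0.45 [224.1, 286.7, 278.0, 360.0]
```

View pics/w6.png

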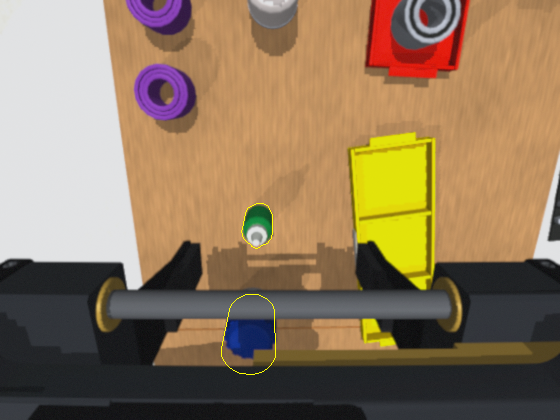

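The threadlocker bottle at (257,225) lies at (0.430,−0.111). I descend.

>>> carry_out(increments="1 -0.02 -0.01 0 1.2 -0.6 0;1 -0.023 -0.008 0.02 0 0 0;1 0 0 0 0 0 0")

```text
time_s: 17.77
tool_pos: [0.4319, -0.1067, 0.2472]
tool_rot: [-179.8, 0.2, 90.6]
force: [-0.1, -0.2, 0.2]
grip_width: 0.0869
```

```bash
python3 d.py .4302 -.111 .094
```

```text
t 17.77 pos [ 0.4319 -0.1067  0.2472] shift [-0.0043 -0.0017  0.1532] turn [-0.21  0.24  0.63] F [-0.1 -0.2  0.2] w 0.0869
```

>>> carry_out(increments="1 -0.004 -0.002 0.03 0 0 0.5;1 0 0 0.03 0 0 0;1 0 0 0.03 0 0 0;1 0 0 0 0 0 0")

```text
time_s: 18.27
tool_pos: [0.4329, -0.1085, 0.1577]
tool_rot: [-179.9, 0.3, 90.4]
force: [-0.2, -0.6, 0.5]
grip_width: 0.0872
```

```bash
python3 d.py .4302 -.111 .094
```

```text
t 18.27 pos [ 0.4329 -0.1085  0.1577] shift [-0.0025 -0.0027  0.0637] turn [-0.08  0.32  0.41] F [-0.2 -0.6  0.5] w 0.0872
```

>>> carry_out(increments="1 -0.0025 -0.003 0.02 0 0.3 0.4;1 0 0 0.02 0 0 0;1 0 0 0.015 0 0 0;1 0 0 0 0 0 0")

```text
time_s: 18.77
tool_pos: [0.4352, -0.1094, 0.1066]
tool_rot: [179.7, 0.0, 90.3]
force: [0.7, -0.4, -0.1]
grip_width: 0.0868
```

```bash
python3 d.py .4302 -.111 .094
```

```text
t 18.77 pos [ 0.4352 -0.1094  0.1066] shift [-0.0016 -0.005   0.0126] turn [0.31 0.01 0.28] F [ 0.7 -0.4 -0.1] w 0.0868
```

>>> carry_out(increments="1 -0.0015 -0.005 0.01 0.3 0 0.2;1 0 0 0.004 0 0 0;1 0 0 0 0 0 0")

```text
time_s: 19.15
tool_pos: [0.4313, -0.1109, 0.0933]
tool_rot: [179.9, -0.0, 90.1]
force: [-0.7, 0.2, -0.6]
grip_width: 0.0871
```

```bash
python3 d.py .4302 -.111 .094; python3 look.py w7
```

```text
t 19.15 pos [ 0.4313 -0.1109  0.0933] shift [-0.0001 -0.0011 -0.0007] turn [ 0.13 -0.02  0.1 ] F [-0.7  0.2 -0.6] w 0.0871
[ 0.4313 -0.1109  0.0933] [ 1.7987e+02 -2.0000e-02  9.0100e+01]
```

View pics/w7.png

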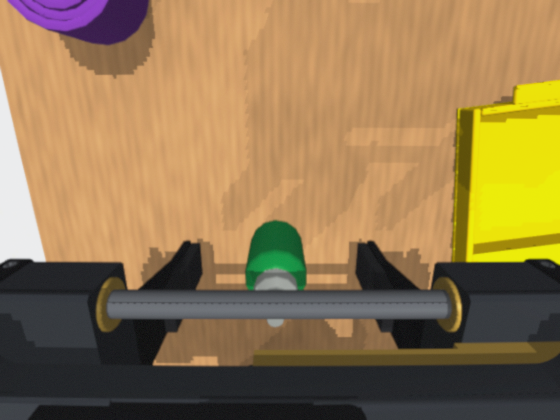

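The bottle at (275,260) is centred. I grip it gently.

>>> carry_out(increments="0 0 0 0 0 0 0;0 0 0 0 0 0 0;0 0 0 0 0 0 0;0 0 0 0 0 0 0;0 0 0 0 0 0 0;0 0 0 0 0 0 0;0 0 0 0 0 0 0", force=15)

```text
time_s: 20.08
tool_pos: [0.4317, -0.1109, 0.0939]
tool_rot: [179.8, -0.0, 90.1]
force: [0.1, -0.7, 0.6]
grip_width: 0.0315
```

```bash
python3 d.py .595 .1805 .0972
```

```text
t 20.07 pos [ 0.4317 -0.1109  0.0939] shift [ 0.2914  0.1633 -0.0033] turn [ 0.19 -0.04  0.1 ] F [ 0.1 -0.7  0.6] w 0.0315
```

>>> carry_out(increments="0 0 0 -0.02 0 0 0;0 0 0 -0.04 0 0 0;0 0 0 -0.04 0 0 0;0 0 0 -0.02 0 0 0;0 0.05 0.03 0 0 0 0;0 0.05 0.03 0 0 0 0;0 0.05 0.03 0 0 0 0;0 0.05 0.03 0 0 0 0;0 0.05 0.03 0 0 0 0;0 0.03 0.01 0 0 0 0;0 0 0 0 0 0 0")

```text
time_s: 21.45
tool_pos: [0.5963, 0.178, 0.2176]
tool_rot: [179.7, -0.2, 90.0]
force: [-0.4, 0.2, -2.1]
grip_width: 0.0314
```

```bash
python3 d.py .595 .1805 .0969
```

```text
t 21.45 pos [0.5963 0.178  0.2176] shift [ 0.0025 -0.0013  0.1207] turn [ 0.25 -0.2  -0.05] F [-0.4  0.2 -2.1] w 0.0314
```

>>> carry_out(increments="0 0.001 -0.002 0.03 0.2 0 0;0 0 0 0.03 0 0 0;0 0 0 0.03 0 0 0;0 0 0 0.01 0 0 0;0 0 0 0 0 0 0")

```text
time_s: 22.08
tool_pos: [0.5942, 0.1738, 0.1156]
tool_rot: [179.9, -0.1, 89.7]
force: [0.3, 0.2, 0.6]
grip_width: 0.0319
```

```bash
python3 d.py .595 .1805 .0969; python3 trayw.py scene s5; python3 look.py w8
```

```text
t 22.07 pos [0.5942 0.1738 0.1156] shift [0.0067 0.0008 0.0187] turn [ 0.06 -0.05 -0.32] F [0.3 0.2 0.6] w 0.0319
[0.5949 0.1742 0.1167] [ 1.7984e+02 -1.1000e-01  8.9700e+01]
```

View pics/s5.png

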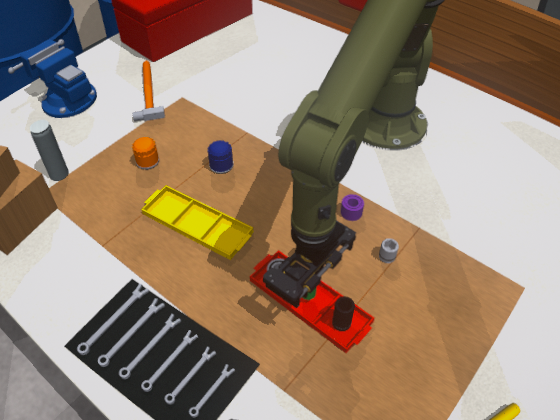

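View pics/w8.png

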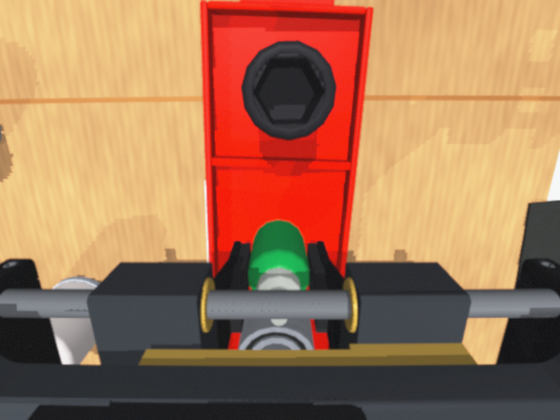

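The bottle is over the middle compartment, and the socket at (288,90) stands in the far one.

>>> carry_out(increments="0 0.0065 0 0.01 0 0 -0.3;0 0 0 0.004 0 0 0;0 0 0 0 0 0 0")

```text
time_s: 22.55
tool_pos: [0.5962, 0.182, 0.1041]
tool_rot: [179.6, -0.2, 90.1]
force: [-0.1, 1.4, -0.8]
grip_width: 0.0316
```

```bash
python3 d.py .595 .1805 .0969
```

```text
t 22.55 pos [0.5962 0.182  0.1041] shift [-0.0015 -0.0012  0.0072] turn [ 0.37 -0.22  0.05] F [-0.1  1.4 -0.8] w 0.0316
```

>>> carry_out(increments="0 -0.001 -0.001 0.003 0.3 -0.2 0;0 0 0 0.002 0 0 0;0 0 0 0.001 0 0 0;0 0 0 0 0 0 0")

```text
time_s: 23.05
tool_pos: [0.5954, 0.1808, 0.098]
tool_rot: [179.9, -0.0, 90.0]
force: [-0.4, 1.2, -0.9]
grip_width: 0.0311
```

```bash
python3 d.py .595 .1805 .0969
```

```text
t 23.05 pos [0.5954 0.1808 0.098 ] shift [-0.0003 -0.0004  0.0011] turn [ 0.07 -0.01  0.05] F [-0.4  1.2 -0.9] w 0.0311
```

>>> carry_out(increments="0 0 0 0.001 0 0 0;0 0 0 0.001 0 0 0;0 0 0 0.0005 0 0 0")

```text
time_s: 23.42
tool_pos: [0.5956, 0.1808, 0.097]
tool_rot: [179.9, -0.1, 90.0]
force: [-2.2, -0.9, 4.0]
grip_width: 0.0318
```

```bash
python3 d.py .595 .1805 .0969
```

```text
t 23.43 pos [0.5956 0.1808 0.097 ] shift [-0.0003 -0.0006  0.0001] turn [ 0.05 -0.06  0.04] F [-2.2 -0.9  4. ] w 0.0318
```

>>> carry_out(increments="0.9 0 0 0 0 0 0;0.9 0 0 0 0 0 0;0.9 0 0 0 0 0 0;1 0 0 -0.01 0 0 0;1 0 0 -0.04 0 0 0;1 0 0 -0.05 0 0 0;1 0 0 -0.05 0 0 0;1 -0.06 -0.02 0 0 0 0;1 -0.06 -0.02 0 0 0 0;1 -0.06 -0.03 0 0 0 0;1 -0.06 -0.03 0 0 0 0;1 -0.06 -0.03 0 0 0 0;1 -0.04 -0.02 0 0 0 0;1 0 0 0 0 0 0")

```text
time_s: 25.18
tool_pos: [0.4526, -0.1523, 0.2568]
tool_rot: [179.1, -0.3, 89.9]
force: [0.3, 0.6, 0.2]
grip_width: 0.0872
```

```bash
python3 d.py .4195 -.231 .095; python3 look.py w9 oil_filter_mid; python3 trayw.py scene s6
```

```text
t 25.18 pos [ 0.4526 -0.1523  0.2568] shift [-0.0787 -0.0331  0.1618] turn [ 0.86 -0.31 -0.08] F [0.3 0.6 0.2] w 0.0872
[ 0.4536 -0.1504  0.2568] [179.13  -0.32  90.09]
```

View pics/w9.png

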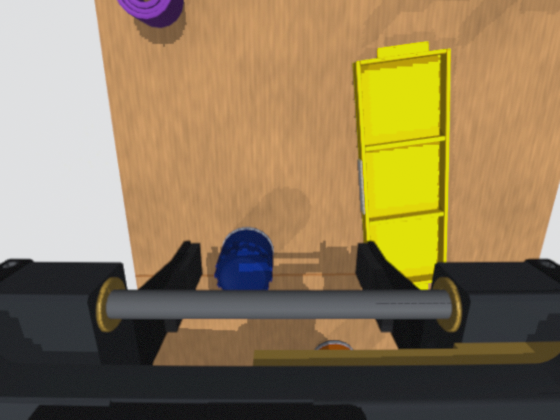

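View pics/s6.png

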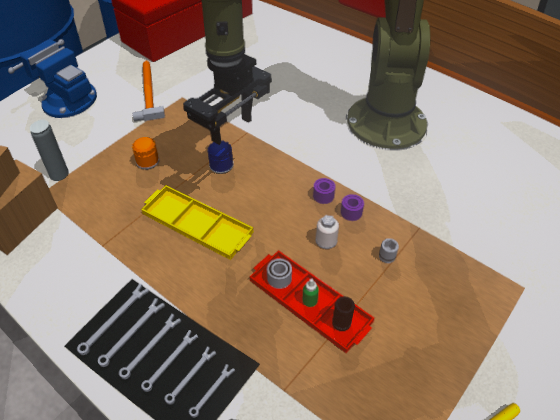

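The red kit stands: bearing (280,272), threadlocker (311,293), socket (343,313). The blue filter at (245,262) in the wrist view is next.

>>> carry_out(increments="1 -0.04 -0.017 0 0.8 -0.3 0;1 -0.04 -0.017 0 0 0 0;1 0 0 0 0 0 0")

```text
time_s: 25.7
tool_pos: [0.4241, -0.2248, 0.2565]
tool_rot: [180.0, 0.2, 91.0]
force: [0.2, 1.1, 0.9]
grip_width: 0.0872
```

```bash
python3 d.py .4195 -.232 .095; python3 look.py w10 oil_filter_mid orange_filter_mid
```

```text
t 25.7 pos [ 0.4241 -0.2248  0.2565] shift [-0.0072 -0.0046  0.1615] turn [0.01 0.15 1.02] F [0.2 1.1 0.9] w 0.0872
[ 0.4251 -0.2227  0.2564] [1.7997e+02 1.0000e-01 9.1200e+01]
oil_filter_mid 0.75 [364. 335.] [ 11. 107. 194.] [ 0.5275 -0.4009] 0.35 [337.8, 320.6, 395.0, 353.1]
oil_filter_mid 0.58 [274. 198.] [121.  50.  28.] [ 0.4196 -0.2328] 0.87 [240.1, 164.4, 308.3, 235.9]
orange_filter_mid 0.7 [363. 335.] [ 11. 107. 195.] [ 0.5265 -0.401 ] 0.35 [339.5, 320.7, 396.6, 348.6]
```

View pics/w10.png

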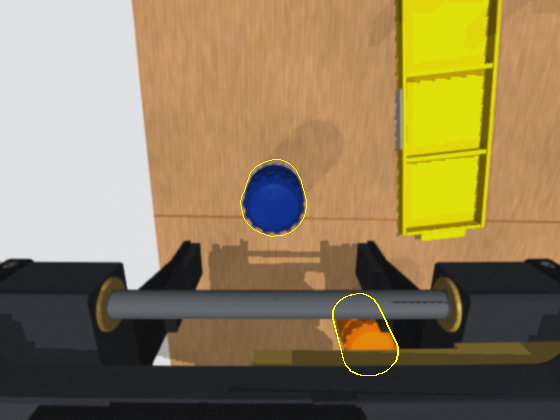

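The blue filter at (274,198) lies at (0.4196,−0.2328). The orange one at (364,335) is left alone. I descend in stages.

>>> carry_out(increments="1 -0.008 -0.005 0.02 0 0 1;1 0 0 0.03 0 0 0;1 0 0 0.02 0 0 0;1 0 0 0 0 0 0")

```text
time_s: 26.35
tool_pos: [0.4249, -0.2224, 0.1844]
tool_rot: [180.0, 0.1, 91.1]
force: [0.2, 0.4, 0.0]
grip_width: 0.0866
```

```bash
python3 d.py .4196 -.2328 .097
```

```text
t 26.35 pos [ 0.4249 -0.2224  0.1844] shift [-0.0104 -0.0053  0.0874] turn [0.03 0.08 1.11] F [0.2 0.4 0. ] w 0.0866
```

>>> carry_out(increments="1 -0.0105 -0.0055 0.005 0 0 1.1;1 0 0 0.015 0 0 0;1 0 0 0 0 0 0")

```text
time_s: 26.72
tool_pos: [0.421, -0.2327, 0.1646]
tool_rot: [179.8, 0.1, 90.1]
force: [-0.1, 0.2, -0.4]
grip_width: 0.087
```

```bash
python3 d.py .4196 -.2328 .097
```

```text
t 26.73 pos [ 0.421  -0.2327  0.1646] shift [-0.0001 -0.0014  0.0676] turn [0.16 0.1  0.11] F [-0.1  0.2 -0.4] w 0.087
```

>>> carry_out(increments="1 0 -0.0015 0.012 0.1 0 0;1 0 -0.001 0.012 0 0 0;1 0 0 0.008 0 0 0;1 0 0 0 0 0 0")

```text
time_s: 27.22
tool_pos: [0.4185, -0.2327, 0.1304]
tool_rot: [179.9, 0.1, 90.1]
force: [-0.2, -0.8, -0.5]
grip_width: 0.0868
```

```bash
python3 d.py .4196 -.2328 .097; python3 look.py w11
```

```text
t 27.23 pos [ 0.4185 -0.2327  0.1304] shift [-0.0001  0.0011  0.0334] turn [0.05 0.09 0.11] F [-0.2 -0.8 -0.5] w 0.0868
[ 0.4187 -0.2328  0.1307] [1.7992e+02 1.0000e-01 9.0110e+01]
```

View pics/w11.png

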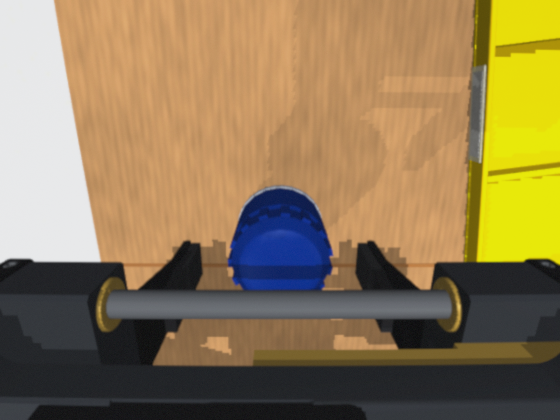

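The filter top at (280,262) is centred between the fingers with no contact. I continue down and close.

>>> carry_out(increments="1 0 0.001 0.012 0 0 0;1 0 0 0.012 0 0 0;1 0 0 0.008 0 0 0;1 0 0 0 0 0 0")

```text
time_s: 27.78
tool_pos: [0.4201, -0.2328, 0.0966]
tool_rot: [179.9, 0.1, 90.1]
force: [-0.7, -0.5, 0.1]
grip_width: 0.0872
```

```bash
python3 d.py .4196 -.2328 .097
```

```text
t 27.77 pos [ 0.4201 -0.2328  0.0966] shift [ 0.     -0.0005 -0.0004] turn [0.11 0.1  0.13] F [-0.7 -0.5  0.1] w 0.0872
```

>>> carry_out(increments="0 0 0 0 0 0 0;0 0 0 0 0 0 0;0 0 0 0 0 0 0;0 0 0 0 0 0 0;0 0 0 0 0 0 0", force=35)

```text
time_s: 28.4
tool_pos: [0.4204, -0.2331, 0.0971]
tool_rot: [179.8, 0.1, 90.1]
force: [0.3, -0.6, -1.6]
grip_width: 0.0596
```

```bash
python3 d.py .6035 -.2348 .100
```

```text
t 28.4 pos [ 0.4204 -0.2331  0.0971] shift [-0.0017  0.1831 -0.0029] turn [0.18 0.11 0.12] F [ 0.3 -0.6 -1.6] w 0.0596
```

>>> carry_out(increments="0 0 0 -0.02 0 0 0;0 0 0 -0.03 0.2 0 0;0 0 0 -0.03 0 0 0;0 0 0.05 0 0 0 0;0 0 0.05 0 0 0 0;0 0 0.05 0 0 0 0;0 0 0.025 0 0 0 0;0 0 0 0 0 0 0")

```text
time_s: 29.4
tool_pos: [0.6001, -0.2293, 0.1816]
tool_rot: [179.5, -0.6, 90.3]
force: [-0.3, -0.4, -2.9]
grip_width: 0.0596
```

```bash
python3 d.py .6035 -.2348 .1001
```

```text
t 29.4 pos [ 0.6001 -0.2293  0.1816] shift [-0.0055  0.0034  0.0815] turn [ 0.5  -0.65  0.29] F [-0.3 -0.4 -2.9] w 0.0596
```

>>> carry_out(increments="0 -0.0055 0.003 0.015 0.5 -0.6 0.3;0 0 0 0.02 0 0 0;0 0 0 0.02 0 0 0;0 0 0 0 0 0 0")

```text
time_s: 29.9
tool_pos: [0.599, -0.2347, 0.1205]
tool_rot: [-179.7, -0.1, 89.8]
force: [-0.1, -0.5, -2.7]
grip_width: 0.0591
```

```bash
python3 d.py .6035 -.2348 .1001; python3 look.py w12; python3 trayw.py scene s7
```

```text
t 29.9 pos [ 0.599  -0.2347  0.1205] shift [-0.0001  0.0045  0.0204] turn [-0.34 -0.15 -0.18] F [-0.1 -0.5 -2.7] w 0.0591
[ 0.5996 -0.2351  0.1216] [-1.7975e+02 -1.1000e-01  8.9810e+01]
```

View pics/w12.png

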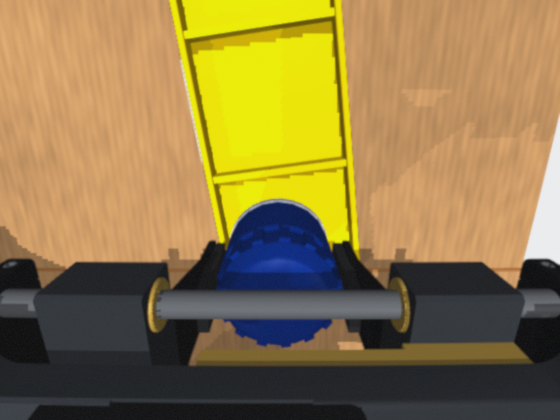

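View pics/s7.png

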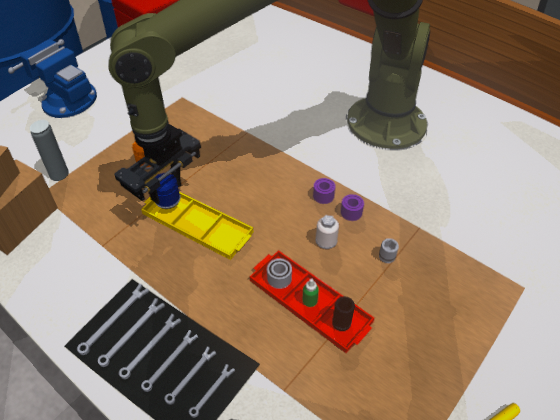

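The filter at (278,270) is over the end compartment. I overlay the predicted compartment to check tray pose from this close view.

```bash
cat > ov.py <<'E'
from cell import *
from h import *
import sys
x,y,yaw=map(float,sys.argv[2:5]); yaw=np.radians(yaw)
p=read_camera("wrist"); im=p["img"].copy(); c,s=np.cos(yaw),np.sin(yaw)
W=lambda u,v,z:[x+c*u-s*v,y+s*u+c*v,z]
for v0 in(-.084,0,.084):
  q=proj(p,np.array([W(u,v0+v,.016) for u,v in((-.042,-.04),(.042,-.04),(.042,.04),(-.042,.04))]))
  cv2.polylines(im,[np.round(q).astype(np.int32)],1,(255,0,255),1)
cv2.imwrite("pics/"+sys.argv[1]+".png",im)
E
python3 ov.py w13 .593 -.1515 7.2
```

```text
(no output)
```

View pics/w13.png

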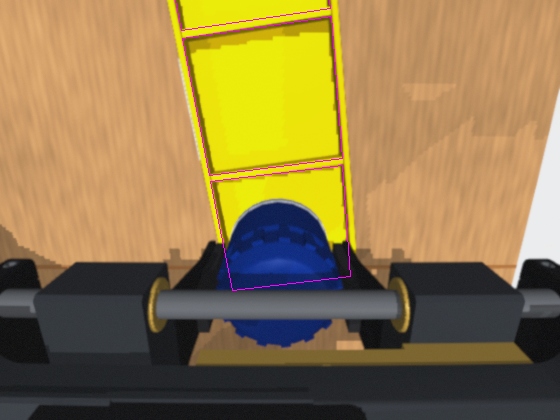

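The overlay matches within about 2 mm (the real tray is slightly +x, −y), so the target becomes (0.605,−0.2365).

>>> carry_out(increments="0 -0.001 0.005 0.01 -0.3 0 -0.2;0 0 0 0.005 0 0 0;0 0 0 0 0 0 0")

```text
time_s: 30.42
tool_pos: [0.6073, -0.237, 0.1091]
tool_rot: [179.6, -0.0, 90.1]
force: [-0.7, 0.5, -2.6]
grip_width: 0.0594
```

```bash
python3 d.py .605 -.2365 .1001
```

```text
t 30.43 pos [ 0.6073 -0.237   0.1091] shift [ 0.0005 -0.0023  0.009 ] turn [ 0.43 -0.01  0.07] F [-0.7  0.5 -2.6] w 0.0594
```

>>> carry_out(increments="0 0 -0.002 0.004 0.4 0 0;0 0 0 0.003 0 0 0;0 0 0 0.0015 0 0 0;0 0 0 0 0 0 0")

```text
time_s: 30.92
tool_pos: [0.6054, -0.2372, 0.1004]
tool_rot: [180.0, 0.0, 90.1]
force: [0.6, 0.8, -3.6]
grip_width: 0.0596
```

```bash
python3 d.py .605 -.2365 .1001
```

```text
t 30.93 pos [ 0.6054 -0.2372  0.1004] shift [ 0.0007 -0.0004  0.0003] turn [0.03 0.   0.07] F [ 0.6  0.8 -3.6] w 0.0596
```

>>> carry_out(increments="0 0 0 0.001 0 0 0;0 0 0 0.001 0 0 0")

```text
time_s: 31.18
tool_pos: [0.6054, -0.2372, 0.1002]
tool_rot: [180.0, -0.1, 90.1]
force: [-3.2, 2.0, 6.0]
grip_width: 0.0592
```

```bash
python3 d.py .605 -.2365 .1001
```

```text
t 31.18 pos [ 0.6054 -0.2372  0.1002] shift [ 0.0007 -0.0004  0.0001] turn [ 0.04 -0.07  0.07] F [-3.2  2.   6. ] w 0.0592
```

Set down with contact at 6 N. I release and go to the fuel filter.

>>> carry_out(increments="1 0 0 0 0 0 0;1 0 0 0 0 0 0;1 0 0 0 0 0 0;1 0 0 -0.01 0 0 0;1 0 0 -0.04 0 0 0;1 0 0 -0.05 0 0 0;1 0 0 -0.05 0 0 0;1 0.06 -0.02 0 0 0 0;1 0.06 -0.03 0 0 0 0;1 0.06 -0.03 0 0 0 0;1 0.06 -0.03 0 0 0 0;1 0.05 -0.03 0 0 0 0;1 0.01 -0.01 0 0 0 0;1 0 0 0 0 0 0")

```text
time_s: 32.92
tool_pos: [0.4589, 0.0564, 0.259]
tool_rot: [179.3, -0.1, 89.7]
force: [0.7, 0.1, 0.3]
grip_width: 0.0872
```

```bash
python3 d.py .4478 .113 .097; python3 look.py w14 fuel_filter_mid
```

```text
t 32.92 pos [0.4589 0.0564 0.259 ] shift [ 0.0566 -0.0111  0.162 ] turn [ 0.65 -0.12 -0.25] F [0.7 0.1 0.3] w 0.0872
[0.4593 0.0558 0.259 ] [ 1.7933e+02 -1.0000e-01  8.9660e+01]
fuel_filter_mid 0.66 [263. 132.] [214. 213. 214.] [0.4482 0.1141] 0.93 [238.6, 104.8, 290.7, 162.4]
```

View pics/w14.png

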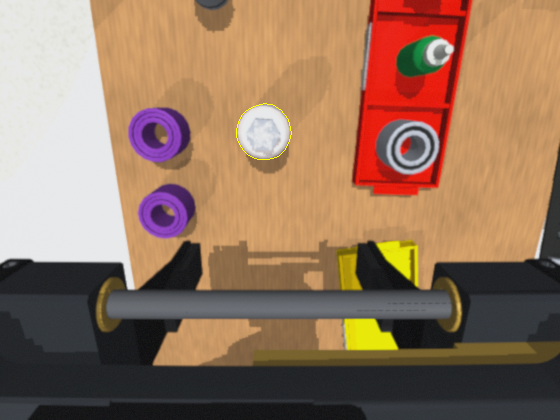

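The fuel filter at (263,132) lies at (0.448,0.1135).

>>> carry_out(increments="1 0.03 -0.006 0 0.6 0 -0.2;1 0.028 -0.005 0.02 0 0 0;1 0 0 0.03 0 0 0;1 0 0 0 0 0 0")

```text
time_s: 33.52
tool_pos: [0.454, 0.108, 0.209]
tool_rot: [179.7, 0.1, 88.9]
force: [-0.3, -0.9, -0.3]
grip_width: 0.0869
```

```bash
python3 d.py .448 .1135 .097
```

```text
t 33.52 pos [0.454 0.108 0.209] shift [ 0.0055 -0.006   0.112 ] turn [ 0.27  0.11 -1.08] F [-0.3 -0.9 -0.3] w 0.0869
```

>>> carry_out(increments="1 0.0055 -0.006 0.01 0.2 0 -1;1 0 0 0.03 0 0 0;1 0 0 0.015 0 0 0;1 0 0 0 0 0 0")

```text
time_s: 34.02
tool_pos: [0.4507, 0.1127, 0.155]
tool_rot: [179.7, -0.0, 89.7]
force: [-0.3, 0.4, 0.2]
grip_width: 0.0866
```

```bash
python3 d.py .448 .1135 .097; python3 look.py w15
```

```text
t 34.02 pos [0.4507 0.1127 0.155 ] shift [ 0.0008 -0.0027  0.058 ] turn [ 0.28 -0.01 -0.25] F [-0.3  0.4  0.2] w 0.0866
[0.4512 0.1129 0.1556] [ 1.7966e+02 -4.0000e-02  8.9750e+01]
```

View pics/w15.png

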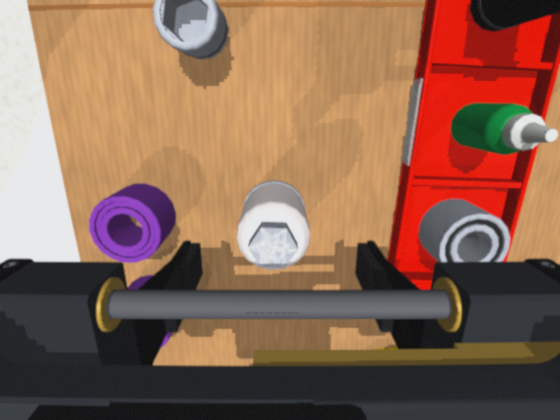

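The filter at (273,230) is centred, and the red tray and purple ring are clear of the fingers. I continue down.

>>> carry_out(increments="1 0.001 -0.003 0.015 0.3 0 -0.2;1 0 0 0.015 0 0 0;1 0 0 0.012 0 0 0;1 0 0 0.01 0 0 0;1 0 0 0 0 0 0")

```text
time_s: 34.7
tool_pos: [0.4488, 0.1146, 0.1011]
tool_rot: [179.9, -0.1, 90.0]
force: [0.5, -0.7, -0.1]
grip_width: 0.0873
```

```bash
python3 d.py .448 .1135 .097
```

```text
t 34.7 pos [0.4488 0.1146 0.1011] shift [-0.0011 -0.0008  0.0041] turn [ 0.1  -0.12 -0.01] F [ 0.5 -0.7 -0.1] w 0.0873
```

>>> carry_out(increments="1 -0.001 -0.001 0.004 0 0 0;0 0 0 0 0 0 0;0 0 0 0 0 0 0;0 0 0 0 0 0 0;0 0 0 0 0 0 0;0 0 0 0 0 0 0;0 0 0 0 0 0 0", force=30)

```text
time_s: 35.58
tool_pos: [0.4485, 0.1139, 0.0978]
tool_rot: [179.8, -0.2, 90.0]
force: [0.8, -0.7, -0.1]
grip_width: 0.0473
```

```bash
python3 d.py .583 -.0685 .100
```

```text
t 35.58 pos [0.4485 0.1139 0.0978] shift [-0.1824  0.1345 -0.0022] turn [ 0.18 -0.21 -0.01] F [ 0.8 -0.7 -0.1] w 0.0473
```

>>> carry_out(increments="0 0 0 -0.02 0 0 0;0 0 0 -0.04 0.2 -0.2 0;0 0 0 -0.04 0 0 0;0 -0.05 0.035 0 0 0 0;0 -0.05 0.035 0 0 0 0;0 -0.05 0.035 0 0 0 0;0 -0.035 0.03 0 0 0 0;0 0 0 0 0 0 0")

```text
time_s: 36.58
tool_pos: [0.5852, -0.0739, 0.1976]
tool_rot: [-179.8, -0.1, 90.5]
force: [-1.0, 0.1, -3.2]
grip_width: 0.0473
```

```bash
python3 d.py .583 -.0685 .1008; python3 ov.py w16 .5935 -.1525 7.2
```

```text
t 36.58 pos [ 0.5852 -0.0739  0.1976] shift [ 0.0054 -0.0022  0.0968] turn [-0.15 -0.14  0.46] F [-1.   0.1 -3.2] w 0.0473
```

View pics/w16.png

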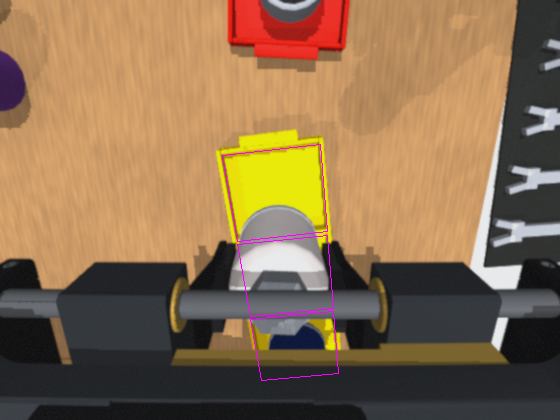

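The overlay matches the compartment edges at (222,155) to (321,145). I lower the filter.

>>> carry_out(increments="0 0.0055 -0.002 0.02 0 0 0.4;0 0 0 0.03 0 0 0;0 0 0 0.025 0 0 0;0 0 0 0 0 0 0")

```text
time_s: 37.12
tool_pos: [0.5778, -0.0561, 0.1156]
tool_rot: [-179.4, -0.7, 90.7]
force: [-0.7, 0.2, -1.7]
grip_width: 0.047
```

```bash
python3 d.py .583 -.0685 .1008; python3 ov.py w17 .5935 -.1525 7.2
```

```text
t 37.12 pos [ 0.5778 -0.0561  0.1156] shift [-0.0124  0.0052  0.0148] turn [-0.57 -0.66  0.69] F [-0.7  0.2 -1.7] w 0.047
```

View pics/w17.png

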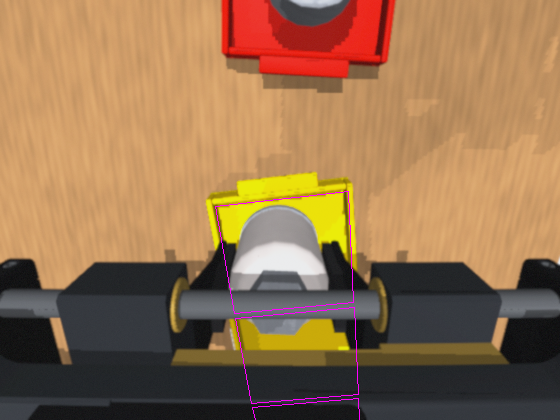

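>>> carry_out(increments="0 -0.012 0.005 0 -0.5 -0.6 0.6;0 0 0 0.003 0 0 0;0 0 0 0 0 0 0")

```text
time_s: 37.55
tool_pos: [0.5855, -0.068, 0.1158]
tool_rot: [179.7, -0.1, 90.2]
force: [-0.4, 0.4, -2.5]
grip_width: 0.0477
```

```bash
python3 d.py .583 -.0685 .1008
```

```text
t 37.55 pos [ 0.5855 -0.068   0.1158] shift [-0.0005 -0.0025  0.015 ] turn [ 0.32 -0.07  0.15] F [-0.4  0.4 -2.5] w 0.0477
```

>>> carry_out(increments="0 0 -0.002 0.006 0.3 0 0;0 0 0 0.005 0 0 0;0 0 0 0.002 0 0 0;0 0 0 0 0 0 0")

```text
time_s: 38.05
tool_pos: [0.5835, -0.0681, 0.1021]
tool_rot: [180.0, -0.1, 90.1]
force: [0.3, -0.6, -2.3]
grip_width: 0.0475
```

```bash
python3 d.py .583 -.0685 .1008
```

```text
t 38.05 pos [ 0.5835 -0.0681  0.1021] shift [-0.0004 -0.0005  0.0013] turn [ 0.02 -0.09  0.13] F [ 0.3 -0.6 -2.3] w 0.0475
```

>>> carry_out(increments="0 0 0 0.001 0 0 0;0 0 0 0.001 0 0 0;0 0 0 0.0005 0 0 0")

```text
time_s: 38.42
tool_pos: [0.5836, -0.0682, 0.1009]
tool_rot: [180.0, -0.2, 90.1]
force: [-2.2, 0.9, 2.6]
grip_width: 0.0474
```

```bash
python3 d.py .583 -.0685 .1008
```

```text
t 38.42 pos [ 0.5836 -0.0682  0.1009] shift [-0.0003 -0.0006  0.0001] turn [ 0.01 -0.15  0.13] F [-2.2  0.9  2.6] w 0.0474
```

Contact. I release, rise and back off for a final look.

>>> carry_out(increments="0.95 0 0 0 0 0 0;0.95 0 0 0 0 0 0;0.95 0 0 0 0 0 0;1 0 0 -0.01 0 0 0;1 0 0 -0.04 0 0 0;1 0 0 -0.05 0 0 0;1 0 0 -0.05 0 0 0;1 0 0 -0.05 0 0 0;1 0 -0.04 0 0 0 0;1 0 -0.04 0 0 0 0;1 0 0 0 0 0 0;1 0 0 0 0 0 0")

```text
time_s: 39.92
tool_pos: [0.5043, -0.0715, 0.3129]
tool_rot: [179.4, -0.5, 89.9]
force: [-0.7, -0.0, 0.0]
grip_width: 0.0871
```

```bash
python3 trayw.py scene s8; python3 trayw.py top t8
```

```text
(no output)
```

View pics/s8.png

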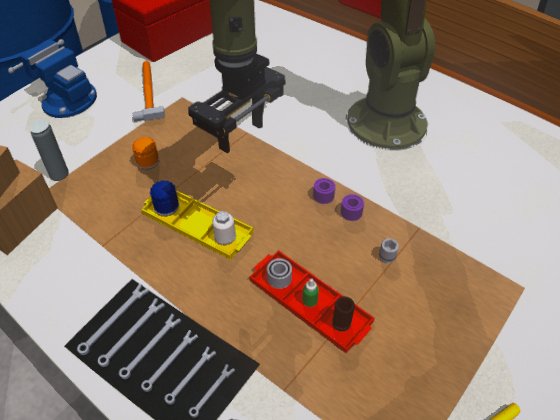

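View pics/t8.png

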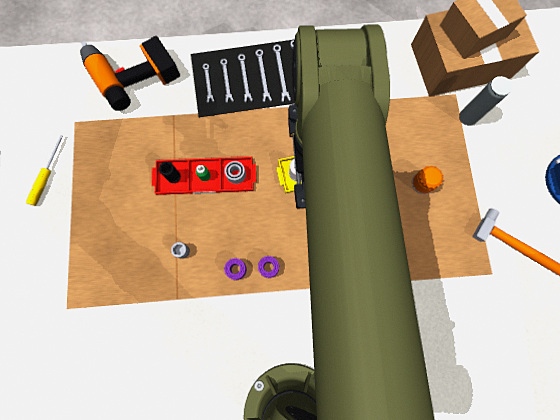

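All five parts stand upright in their own compartments. In the scene view: bearing (280,272), threadlocker (311,293), socket (343,313), oil filter (165,198), fuel filter (224,228). The orange filter, short socket and purple rings have not moved. I sign off.

```bash
python3 -c "
from cell import *
print(sign_off())"
```

```text
the job is handed in; nothing more can be done
None
```

Both trays are made up, and I handed the job in at about 40 s of the 118 s allowed.

- **Red tray:** holds the steel bearing, the green threadlocker bottle in the middle, and the black deep socket.
- **Yellow tray:** holds the dark blue oil filter and the white fuel filter at the two ends, with the middle compartment empty.

I placed the parts in the order you listed them. Each was lowered until the wrist sensor showed light contact (at most about 7 N), then released.

**Last checks:** The final scene picture shows all five parts upright, each in its own compartment. The orange filter, the short bright socket and both purple rings are where they stood at the start. In the final top picture the arm hid most of the yellow tray, so the yellow tray was confirmed only by the scene camera.

**False hits:** The networks also reported the purple rings as bearings, the orange filter as the oil filter, and the steel bearing and short socket as deep sockets. I ruled these out by colour and position. The arm drifted by up to about 12 mm during descents, and I corrected this before each grasp and each set-down.

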